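# Power up the isolating supply by its lever-lock toggle

## Task

The repaired set is ready for its test, so switch on the isolating supply, the grey box with the red-capped locking toggle. Pull the red bat straight out, away from the panel, until it is clear of its lock, flip it over to the other side as far as it goes, then let go so that it drops back in and locks there. Leave the black-capped toggle of the other box as it is.

Things in the scene. Friction and masses are not known exactly. Their poses are not given: they have to be found in the camera images.
- red_supply: Fixed grey steel box with the red-capped toggle at the middle of its top panel. 120 (x) x 110 (y) mm, panel 60 mm above the counter. Origin: centre of underside, z up; -x roughly faces the robot (yaw up to 0.45 rad). Beside the stem two steel cheeks (44 mm along x, 19 over their outsides in y) rise 12 mm above the panel, their central hump 25 mm; the bat's cross pin catches behind it.
- red_bat (a point): Centre of the toggle's red cap: 13 (x) x 14 (y) x 30 mm (along the bat), on a 9 mm stem. z runs outward along the bat (up, leaning 0.34 to 0.4 rad towards the box's -x at the start); y is level, along the hinge. The hinge lies 51 mm below this point along the bat when it is in, 8 mm under the panel's surface. The bat swings in the box's x-z plane, so grip it across y.
- red_pull (a joint): How far the red bat is pulled out along its own axis, m: 0 = in (locked), 0.016 = end of travel. A spring draws it in with 4 N at 0, 8 N at full travel. The pin clears the hump from 0.010 on; keep it beyond that while flipping.
- red_flip (a joint): Flip angle of the red bat, rad: 0 to 0.06 at the start (off, leaning to the box's -x side), 0.4 = square to the panel, 0.8 = end stop, leaning 0.4 to the box's +x side (on). Positive turns about red_bat's +y. Light friction (0.06 N m); it stays where it is left. While pushed in, the lock stops it near 0.1.
- black_bat (a point): Centre of the black cap of a like toggle on the other, otherwise equal box; not to be operated. Axes as for red_bat. Either box may be left or right.
Not all that is in view belongs to the job. Leave any blue or turquoise look-alike of the red_supply alone.

How it is judged:
By the outcome, as a careful person would: the job done as asked, in the order asked, and still so for the second after the job is handed in, with the robot touching nothing.
It also fails if it takes over 35 s, if anything falls off the work surface, if the arm or the gripper's body presses on something with over 40 N, if the wrist force passes 120 N, or if a joint passes its speed limit or range.

## Robot

A 6-joint arm with a two-finger parallel gripper is mounted at the origin on the work surface. World frame = base frame: x ahead of the robot, y to its left, z up, the work surface at z = 0. Lengths are in m, angles in degrees, forces in N, time in s.
With the tool pointing down it reaches from about 0.25 to 0.85 m from the base axis. Payload 12.5 kg.
Tool frame: the origin (TCP) lies at the very end of the fingers, on their centre line; the grasp point (between the pads) lies 19 mm behind it; z points along the fingers, y is the direction in which the jaws open and shut (so a half turn about z gives the same grasp; the last joint's range is limited). The gripper opens to 93 mm and grips with 3 to 60 N. Pads are 15 mm wide; open, the fingers measure 128 mm over their backs; the gripper's body (75 mm by 188 mm) begins 65 mm behind the grasp point.
Start: joints at [-75.837, 20.094, 94.641, -0, 65.266, -4.847], TCP at [0.179, -0.52, 0.219] pointing down, gripper open.
Joint ranges: [-157.81, 157.81], [-45, 120.19], [0.68, 151.7], [-89.99, 269.99], [4.06, 180], [-164.3, 164.3]. Speed limits (degrees/s): [127.2, 127.2, 159.86, 180, 180, 180].

## Interface

Orientations are given as a 3x3 rotation matrix whose columns are the frame's x, y, z axes.
In Python, from plant import sense, grab_frame, finish_job gives the robot as it stands. The module is installed in compiled form; this text tells all that it offers.
- The arm moves only by the tool step_arm, never from a script. Its argument "steps" is a list of rows, each a list of 5 numbers: the finger opening in cm, from 0 to 9.3, then the shift along the tool's x, y, z in cm, then the turn about the tool's z in rad. In form: [[claw, dx, dy, dz, roll], ...]. A call has exactly 5 rows; each row is the pose to reach, as a shift and turn from the pose measured when the call began, along the tool's axes at that moment; what a row does not reach only later rows make up. A row lasts 1/8 s, in which the tool goes at most 62.5 mm and 10.7 degrees, less where a joint would pass 70% of its speed; a pose out of reach is approached as far as the arm can. A call with a gripper value outside its range is refused whole. The fingers move at their own pace and stop on an object; the grip force is fixed at half the most. Time passes only in rows, so rows that repeat a pose let the fingers close, or fill a call up. It gives the time, the measured TCP pose, the force and the opening at its end, in the units of the state.
- sense(): the state, without advancing time (a new reading comes with each control period).
- grab_frame(name): name is "scene" or "top"; returns a dict with "img" (420x560x3 uint8, red, green, blue), "range_z" (420x560 float32, m along the optical axis (not along the pixel's ray), 0 where there is no reading), "fx", "fy", "cx", "cy" (pixels), "cam_to_world" (4x4, takes a point from camera to world coordinates). Camera axes: x right, y down, z forward; pixel columns grow to the right and rows downward; lengths in m; the calibration is good to about 2 mm. A picture is of the moment at which its call begins.
- finish_job(): hands the job in, once; it reports no verdict.
The state is a dict: "time_s": time; "joint_positions": joint angles; "qd": joint speeds; "joint_torque": joint torques, N m; "tcp_pos": TCP position; "tool_rot": TCP orientation; "wrist_force": force on the tool from outside, world axes, zero at the start; "wrist_torque": the same for the moment, N m; "gripper_width": opening from 0.0 (shut) to 1.0 (fully open).
Only numpy, scipy, OpenCV 4.12 (cv2) and the standard library are available. Lean on these libraries where they do the work, as an engineer would, in place of code of your own. Each camera call takes 0.05 s, during which the arm holds its last target. There are 200 camera calls.

## Working session

There is one attempt and no reset: what is moved stays moved. The work goes in short steps, Python scripts to look and compute and a tool call to move; the robot and the scene stay as the last step left them, time stands still between calls to the robot, and variables do not carry over. Pictures are saved under pics/ and viewed, about 8 in all and at most 12, crops included, and the job is handed in when it is done.

Besides the shell and the picture viewer there is one more tool, called after "Request:" by a JSON object that holds its "api" and its "payload", one argument or row to a line. step_arm: Moves the arm, as the interface text tells. Its arguments: {"type":"object","properties":{"steps":{"type":"array","items":{"type":"array","items":{"type":"number"}}}},"required":["steps"]}

```bash
mkdir -p pics; cat > h.py <<'E'
import numpy as np, cv2
from plant import sense, grab_frame
def pts(f):
    v,u=np.mgrid[0:420,0:560]; z=f["range_z"]
    P=np.stack([(u-f["cx"])/f["fx"]*z,(v-f["cy"])/f["fy"]*z,z,np.ones_like(z)],-1)@np.array(f["cam_to_world"]).T
    P=P[...,:3]; P[z==0]=np.nan; return P
def save(f,n): cv2.imwrite(f"pics/{n}.png",f["img"][...,::-1])
E
python3 - <<'E'
from h import *
np.set_printoptions(precision=3,suppress=True)
ims=[]
for n in("scene","top"):
    f=grab_frame(n); P=pts(f); ims.append(f["img"])
    save(f,n+"0")
    print(n,f["fx"],np.array(f["cam_to_world"]))
    h=cv2.cvtColor(f["img"],cv2.COLOR_RGB2HSV)
    m=(((h[...,0]<8)|(h[...,0]>172))&(h[...,1]>130)&(h[...,2]>60)).astype(np.uint8)
    k,l,s,c=cv2.connectedComponentsWithStats(m)
    for i in range(1,k):
        if s[i,4]>15:
            q=P[l==i]; print(s[i],c[i],np.nanmedian(q,0),np.nanmin(q,0),np.nanmax(q,0))
s=sense();print(s)
E
```

```text
scene 426.7943508894149 [[ 0.146  0.766 -0.626  1.027]
 [ 0.989 -0.111  0.094 -0.028]
 [ 0.002 -0.633 -0.774  0.764]
 [ 0.     0.     0.     1.   ]]
[323 142   7  12  62] [326.323 147.371] [0.332 0.173 0.103] [0.325 0.166 0.09 ] [0.339 0.18  0.117]
[405 183   7  14  76] [408.276 189.316] [0.481 0.315 0.105] [0.472 0.308 0.089] [0.489 0.323 0.116]
[211 189   8  13  77] [214.364 194.779] [ 0.438 -0.083  0.104] [ 0.431 -0.09   0.091] [ 0.445 -0.077  0.117]
[324 206   8  14  82] [327.866 212.598] [0.519 0.136 0.106] [0.508 0.13  0.09 ] [0.526 0.144 0.117]
top 467.5376051802846 [[-0.004 -0.999  0.05   0.415]
 [-1.     0.004 -0.007  0.035]
 [ 0.007 -0.05  -0.999  0.997]
 [ 0.     0.     0.     1.   ]]
[210 172   8   9  52] [213.577 176.5  ] [0.513 0.137 0.113] [0.507 0.13  0.098] [0.524 0.143 0.117]
[116 192   8  10  57] [119.895 196.614] [0.476 0.314 0.112] [0.468 0.309 0.097] [0.486 0.321 0.116]
[325 214   9  10  57] [329.193 218.123] [ 0.434 -0.082  0.112] [ 0.425 -0.09   0.094] [ 0.442 -0.077  0.116]
[191 270   7  11  63] [193.889 275.016] [0.328 0.174 0.111] [0.318 0.167 0.094] [0.336 0.181 0.117]
{'time_s': 0.1, 'joint_positions': array([-75.838,  20.121,  94.672,  -0.   ,  65.265,  -4.846]), 'qd': array([-0.006, -0.037, -0.101, -0.016, -0.014, -0.039]), 'joint_torque': array([  0.   , -49.803, -28.571,   0.07 ,   0.024,  -0.   ]), 'tcp_pos': array([ 0.179, -0.52 ,  0.218]), 'tool_rot': array([[ 0.945,  0.326, -0.   ],
       [ 0.326, -0.945,  0.001],
       [ 0.   , -0.001, -1.   ]]), 'wrist_force': array([-0.34 , -0.143,  0.125]), 'wrist_torque': array([-0.032, -0.016, -0.005]), 'gripper_width': 0.998345572067263}
```

View pics/scene0.png

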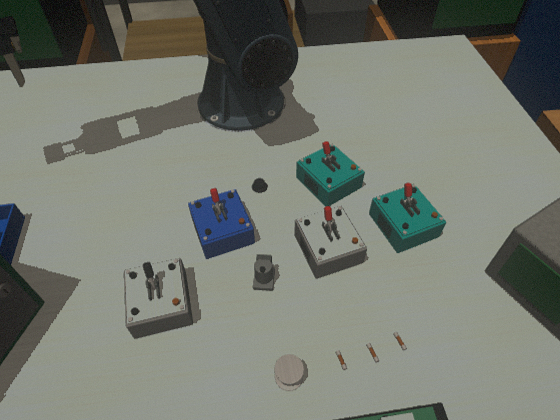

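View pics/top0.png

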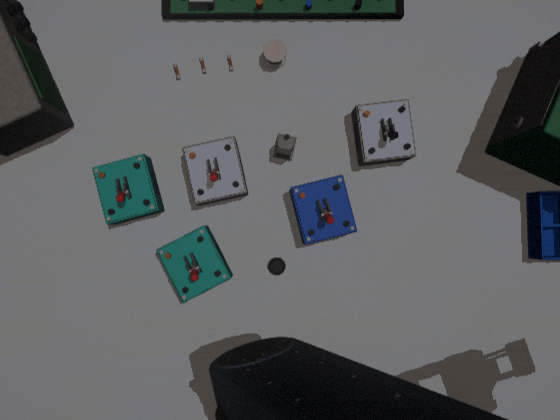

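The scene shows five boxes with toggles. The red-capped ones are:
- Blue, scene (220,220).
- Two turquoise, scene (330,172) and (407,215).
- One grey, scene (330,240), top (214,170). Only this one fits "grey box with red cap".

The other grey box, scene (157,295), has the black cap. Next I'll confirm with a crop and measure.

```bash
python3 - <<'E'
from h import *
np.set_printoptions(precision=4,suppress=True)
f=grab_frame("top"); g=grab_frame("scene")
for n,f in(("top",f),("scene",g)):
    P=pts(f); h=cv2.cvtColor(f["img"],cv2.COLOR_RGB2HSV)
    m=((abs(P[...,2]-.06)<.006)&(abs(P[...,0]-.53)<.11)&(abs(P[...,1]-.136)<.1)&(h[...,1]<60)).astype(np.uint8)
    k,l,s,c=cv2.connectedComponentsWithStats(m); i=1+np.argmax(s[1:,4])
    q=P[l==i]; r=cv2.minAreaRect((q[:,:2]*1000).astype(np.float32)); print(n,s[i],r,np.median(q[:,2]))
    print(cv2.boxPoints(r))
    red=((h[...,0]<8)|(h[...,0]>172))&(h[...,1]>130)&(h[...,2]>60)&(abs(P[...,0]-.515)<.025)&(abs(P[...,1]-.136)<.03)
    print("cap",red.sum(),P[red].mean(0))
    # cheeks/dark raised
    ch=(P[...,2]>.066)&(P[...,2]<.09)&(abs(P[...,0]-.53)<.06)&(abs(P[...,1]-.136)<.05)&~red
    print("cheeks",ch.sum(),P[ch].mean(0),P[ch].min(0),P[ch].max(0))
f=grab_frame("top")
a=cv2.resize(f["img"][130:210,174:254],(400,400),interpolation=2); b=cv2.resize(g["img"][190:280,285:375],(400,400),interpolation=2)
cv2.imwrite("pics/crop.png",np.hstack([a,b])[...,::-1])
E
```

```text
top [ 182  136   65   68 2830] ((534.7919921875, 142.10699462890625), (119.93502044677734, 109.58734130859375), 12.501145362854004) 0.06008301374883296
[[464.3856 182.6211]
 [488.1068  75.6319]
 [605.1984 101.5929]
 [581.4772 208.5821]]
cap 52 [0.5138 0.1368 0.1121]
cheeks 193 [0.5316 0.1395 0.073 ] [0.4781 0.0929 0.0661] [0.5845 0.1851 0.0891]
scene [ 295  206   72   60 2174] ((534.570068359375, 141.060791015625), (121.60230255126953, 110.08419799804688), 12.397479057312012) 0.06090326354960757
[[463.3696 181.7659]
 [487.0038  74.2486]
 [605.7706 100.3557]
 [582.1363 207.8729]]
cap 82 [0.5188 0.1367 0.1056]
cheeks 272 [0.5351 0.1398 0.0733] [0.4819 0.0923 0.066 ] [0.5852 0.1859 0.0899]
```

View pics/crop.png

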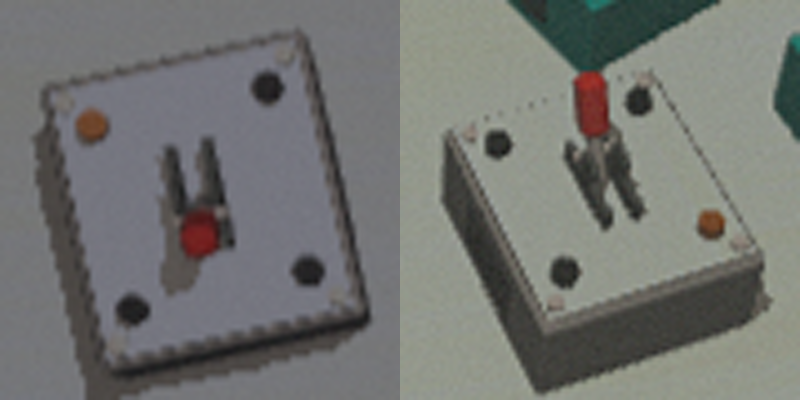

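The crop confirms the red cap on the grey box, leaning towards -x. Box yaw is 12.5° and its centre is (0.535, 0.141). The cap is predicted at about (0.517, 0.138, 0.0995), which agrees with the measured points. Moving over it now.

Request:
{"api": "step_arm", "payload": {
  "steps": [
    [5,53.3,-51.1,0,0.114],
    [5,53.3,-51.1,0,0.114],
    [5,53.3,-51.1,0,0.114],
    [5,53.3,-51.1,0,0.114],
    [5,53.3,-51.1,0,0.114]
  ]
}}

```text
time_s: 0.88
tcp_pos: [0.3225, -0.2403, 0.2188]
tool_rot: [[0.976, 0.216, 0.0], [0.216, -0.976, 0.0], [0.0, -0.0, -1.0]]
wrist_force: [0.3, -1.2, 0.5]
gripper_width: 0.549
```

```bash
cat >> h.py <<'E'
BX=np.array([.9763,.2164,0]); H=np.array([.5347,.1414,.052]) # box x axis, hinge
def target(phi,r,dz=-.010): # tcp for lean phi (- = off side), cap radius r
    return H+r*(np.sin(phi)*BX+np.cos(phi)*np.array([0,0,1]))+[0,0,dz]
def go(p):
    s=sense(); R=s["tool_rot"]; d=R.T@(np.array(p)-s["tcp_pos"])*100
    roll=np.arctan2(*(R.T@BX)[[1,0]])
    print("t",round(s["time_s"],2),"tcp",s["tcp_pos"].round(4),"shift",d.round(2),"roll",round(roll,3),"F",s["wrist_force"].round(1),"w",round(s["gripper_width"]*93,1)); return d
E
python3 -c "
from h import *
go(target(-.37,.051)+[0,0,.08])"
```

```text
t 0.88 tcp [ 0.3225 -0.2403  0.2188] shift [ 27.1  -32.69   4.94] roll -0.001 F [ 0.3 -1.2  0.5] w 51.0
```

Request:
{"api": "step_arm", "payload": {
  "steps": [
    [5,27.1,-32.7,1,0],
    [5,27.1,-32.7,1,0],
    [5,27.1,-32.7,1,0],
    [5,27.1,-32.7,1,0],
    [5,27.1,-32.7,1,0]
  ]
}}

```text
time_s: 1.5
tcp_pos: [0.4653, 0.0381, 0.2117]
tool_rot: [[0.976, 0.216, 0.001], [0.216, -0.976, -0.0], [0.001, 0.0, -1.0]]
wrist_force: [1.2, -0.8, -0.2]
gripper_width: 0.538
```

Request:
{"api": "step_arm", "payload": {
  "steps": [
    [5,0,0,0,0],
    [5,0,0,0,0],
    [5,0,0,0,0],
    [5,0,0,0,0],
    [5,0,0,0,0]
  ]
}}

```text
time_s: 2.12
tcp_pos: [0.4652, 0.0375, 0.2118]
tool_rot: [[0.977, 0.215, 0.001], [0.215, -0.977, -0.0], [0.001, 0.0, -1.0]]
wrist_force: [0.6, 0.6, 0.1]
gripper_width: 0.536
```

```bash
python3 -c "
from h import *
go(target(-.37,.051)+[0,0,.05])"
```

```text
t 2.12 tcp [0.4652 0.0375 0.2118] shift [ 7.17 -8.66  7.23] roll -0.002 F [0.6 0.6 0.1] w 49.9
```

Request:
{"api": "step_arm", "payload": {
  "steps": [
    [5,4,-4.5,2,0],
    [5,7.2,-8.7,4,0],
    [5,7.2,-8.7,7.2,0],
    [5,7.2,-8.7,7.2,0],
    [5,7.2,-8.7,7.2,0]
  ]
}}

```text
time_s: 2.75
tcp_pos: [0.5173, 0.1374, 0.141]
tool_rot: [[0.977, 0.214, 0.002], [0.214, -0.977, 0.0], [0.002, 0.0, -1.0]]
wrist_force: [-0.3, -0.1, 0.3]
gripper_width: 0.537
```

```bash
python3 - <<'E'
from h import *
go(target(-.37,.051))
a=grab_frame("top");b=grab_frame("scene")
A=cv2.resize(a["img"][110:230,154:274],(400,400),interpolation=2); B=cv2.resize(b["img"][150:270,270:390],(400,400),interpolation=2)
cv2.imwrite("pics/c2.png",np.hstack([A,B])[...,::-1])
E
```

```text
t 2.75 tcp [0.5173 0.1374 0.141 ] shift [-0.07 -0.01  5.14] roll -0.003 F [-0.3 -0.1  0.3] w 50.0
```

View pics/c2.png

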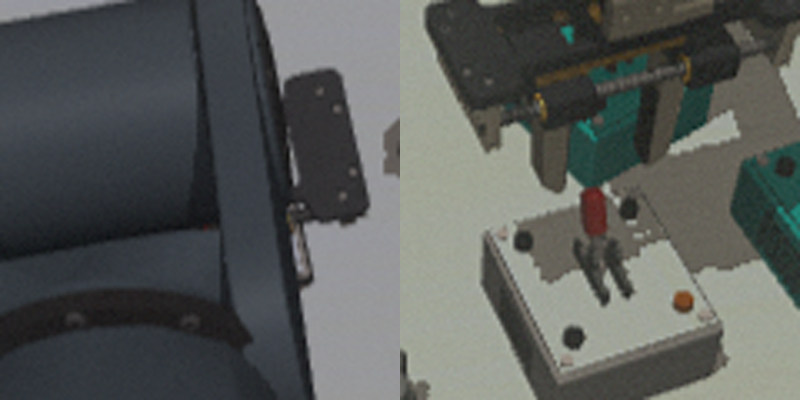

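In the crop the fingers, at (550,165) and (655,140), straddle the red cap at (593,210). Descending and closing.

Request:
{"api": "step_arm", "payload": {
  "steps": [
    [5,0,0,2.5,0],
    [5,0,0,4,0],
    [5,-0.1,0,5.1,0],
    [5,-0.1,0,5.1,0],
    [5,-0.1,0,5.1,0]
  ]
}}

```text
time_s: 3.48
tcp_pos: [0.5171, 0.1373, 0.0908]
tool_rot: [[0.977, 0.214, 0.004], [0.214, -0.977, 0.001], [0.004, 0.0, -1.0]]
wrist_force: [0.2, 0.1, 1.2]
gripper_width: 0.539
```

Request:
{"api": "step_arm", "payload": {
  "steps": [
    [3,0,0,0,0],
    [1,0,0,0,0],
    [0.5,0,0,0,0],
    [0.5,0,0,0,0],
    [0.5,0,0,0,0]
  ]
}}

```text
time_s: 4.1
tcp_pos: [0.517, 0.1377, 0.0909]
tool_rot: [[0.977, 0.214, 0.004], [0.214, -0.977, 0.001], [0.004, -0.0, -1.0]]
wrist_force: [-2.1, 3.4, 1.8]
gripper_width: 0.15
```

```bash
python3 - <<'E'
from h import *
go(target(-.37,.0645)); print(sense()["wrist_torque"])
b=grab_frame("scene")
cv2.imwrite("pics/c3.png",cv2.resize(b["img"][170:250,290:370],(480,480),interpolation=2)[...,::-1])
E
```

```text
t 4.1 tcp [0.517  0.1377 0.0909] shift [-0.52  0.02 -1.13] roll -0.003 F [-2.1  3.4  1.8] w 13.9
[0.68363496 0.19939436 0.07256939]
```

View pics/c3.png

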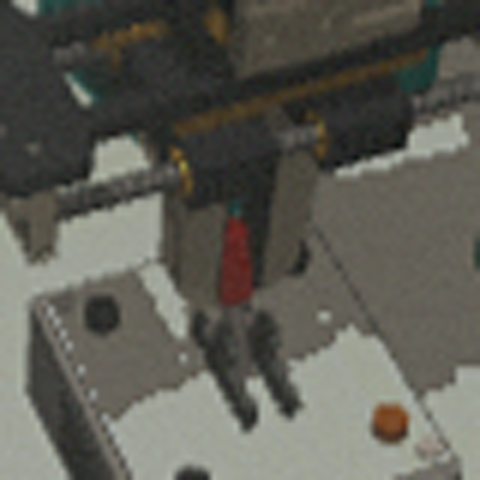

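The opening is 13.9 mm, with the red cap at (237,265) between the pads. Pulling out about 13.5 mm along the leaning axis.

Request:
{"api": "step_arm", "payload": {
  "steps": [
    [0.5,-0.16,0,-0.4,0],
    [0.5,-0.32,0,-0.8,0],
    [0.5,-0.49,0,-1.26,0],
    [0.5,-0.49,0,-1.26,0],
    [0.5,-0.49,0,-1.26,0]
  ]
}}

```text
time_s: 4.78
tcp_pos: [0.5121, 0.1366, 0.1034]
tool_rot: [[0.977, 0.214, 0.004], [0.214, -0.977, 0.001], [0.004, -0.0, -1.0]]
wrist_force: [2.8, 3.6, -7.7]
gripper_width: 0.148
```

```bash
python3 - <<'E'
from h import *
for p in(-.37,-.2,0,.2,.4,.43): print(p);go(target(p,.0645,-.0095))
b=grab_frame("scene")
cv2.imwrite("pics/c4.png",cv2.resize(b["img"][170:250,290:370],(480,480),interpolation=2)[...,::-1])
E
```

```text
-0.37
t 4.78 tcp [0.5121 0.1366 0.1034] shift [-0.02  0.02  0.07] roll -0.003 F [ 2.8  3.6 -7.7] w 13.8
-0.2
t 4.78 tcp [0.5121 0.1366 0.1034] shift [ 1.03  0.02 -0.23] roll -0.003 F [ 2.8  3.6 -7.7] w 13.8
0
t 4.78 tcp [0.5121 0.1366 0.1034] shift [ 2.31  0.01 -0.35] roll -0.003 F [ 2.8  3.6 -7.7] w 13.8
0.2
t 4.78 tcp [0.5121 0.1366 0.1034] shift [ 3.59  0.01 -0.22] roll -0.003 F [ 2.8  3.6 -7.7] w 13.8
0.4
t 4.78 tcp [0.5121 0.1366 0.1034] shift [4.82 0.01 0.17] roll -0.003 F [ 2.8  3.6 -7.7] w 13.8
0.43
t 4.78 tcp [0.5121 0.1366 0.1034] shift [5.   0.01 0.24] roll -0.003 F [ 2.8  3.6 -7.7] w 13.8
```

View pics/c4.png

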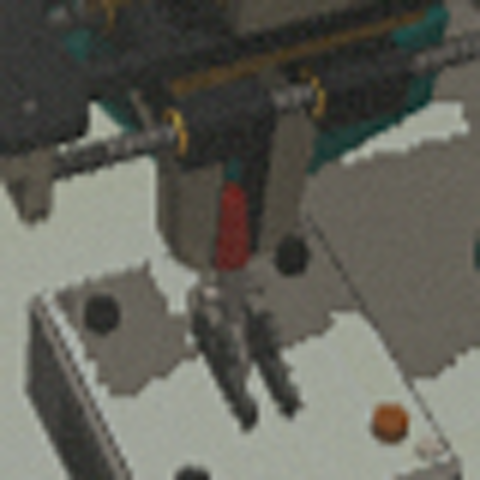

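The cap rose with the pads, with red now at (232,225) in the crop. The -7.7 N wrist load matches the spring near 13–14 mm. Flipping along the arc, first half.

Request:
{"api": "step_arm", "payload": {
  "steps": [
    [0.5,0.5,0,-0.17,0],
    [0.5,1.0,0,-0.3,0],
    [0.5,1.65,0,-0.4,0],
    [0.5,2.3,0,-0.43,0],
    [0.5,2.3,0,-0.43,0]
  ]
}}

```text
time_s: 5.45
tcp_pos: [0.5351, 0.1417, 0.1077]
tool_rot: [[0.977, 0.214, 0.004], [0.214, -0.977, 0.001], [0.004, -0.0, -1.0]]
wrist_force: [-2.0, 3.7, -7.4]
gripper_width: 0.148
```

```bash
python3 - <<'E'
from h import *
for p in(0,.1,.2,.3,.4,.43): print(p);go(target(p,.0645,-.0091))
b=grab_frame("scene")
cv2.imwrite("pics/c5.png",cv2.resize(b["img"][170:250,290:370],(480,480),interpolation=2)[...,::-1])
E
```

```text
0
t 5.45 tcp [0.5351 0.1417 0.1077] shift [-0.04  0.02  0.03] roll -0.003 F [-2.   3.7 -7.4] w 13.7
0.1
t 5.45 tcp [0.5351 0.1417 0.1077] shift [0.6  0.01 0.07] roll -0.003 F [-2.   3.7 -7.4] w 13.7
0.2
t 5.45 tcp [0.5351 0.1417 0.1077] shift [1.24 0.01 0.17] roll -0.003 F [-2.   3.7 -7.4] w 13.7
0.3
t 5.45 tcp [0.5351 0.1417 0.1077] shift [1.86 0.01 0.33] roll -0.003 F [-2.   3.7 -7.4] w 13.7
0.4
t 5.45 tcp [0.5351 0.1417 0.1077] shift [2.47 0.01 0.55] roll -0.003 F [-2.   3.7 -7.4] w 13.7
0.43
t 5.45 tcp [0.5351 0.1417 0.1077] shift [2.64 0.01 0.63] roll -0.003 F [-2.   3.7 -7.4] w 13.7
```

View pics/c5.png

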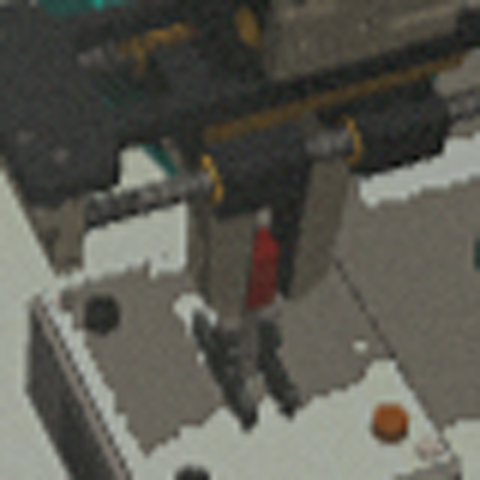

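The bat is upright at (262,270), still held out at 7.4 N. Second half, to the stop.

Request:
{"api": "step_arm", "payload": {
  "steps": [
    [0.5,0.6,0,0.04,0],
    [0.5,1.2,0,0.14,0],
    [0.5,1.85,0,0.3,0],
    [0.5,2.4,0,0.48,0],
    [0.5,2.6,0,0.56,0]
  ]
}}

```text
time_s: 6.12
tcp_pos: [0.5602, 0.1472, 0.1021]
tool_rot: [[0.977, 0.214, 0.003], [0.214, -0.977, 0.001], [0.003, -0.0, -1.0]]
wrist_force: [-6.6, 0.1, -4.8]
gripper_width: 0.148
```

```bash
python3 - <<'E'
from h import *
go(target(.4,.0645,-.0091))
b=grab_frame("scene")
cv2.imwrite("pics/c6.png",cv2.resize(b["img"][170:250,290:370],(480,480),interpolation=2)[...,::-1])
E
```

```text
t 6.12 tcp [0.5602 0.1472 0.1021] shift [-0.1   0.01 -0.02] roll -0.003 F [-6.6  0.1 -4.8] w 13.7
```

View pics/c6.png

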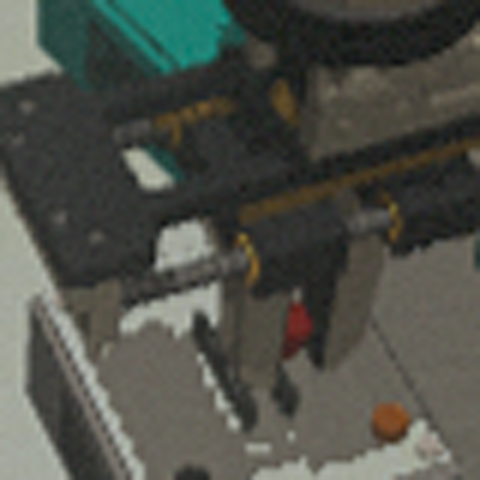

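Moved to the +x side, with red at (298,325). A 4 N tangential load suggests it is touching the stop. I'll nudge a little more to be sure.

Request:
{"api": "step_arm", "payload": {
  "steps": [
    [0.5,0.1,0,0.04,0],
    [0.5,0.2,0,0.08,0],
    [0.5,0.2,0,0.08,0],
    [0.5,0.2,0,0.08,0],
    [0.5,0.2,0,0.08,0]
  ]
}}

```text
time_s: 6.8
tcp_pos: [0.5619, 0.1475, 0.1013]
tool_rot: [[0.977, 0.214, 0.002], [0.214, -0.977, 0.001], [0.002, -0.0, -1.0]]
wrist_force: [-5.9, 1.4, -4.9]
gripper_width: 0.15
```

Request:
{"api": "step_arm", "payload": {
  "steps": [
    [0.5,0.15,0,0.06,0],
    [0.5,0.3,0,0.12,0],
    [0.5,0.3,0,0.12,0],
    [0.5,0.3,0,0.12,0],
    [0.5,0.3,0,0.12,0]
  ]
}}

```text
time_s: 7.42
tcp_pos: [0.564, 0.148, 0.0999]
tool_rot: [[0.977, 0.214, -0.0], [0.214, -0.977, 0.0], [-0.0, -0.0, -1.0]]
wrist_force: [-8.9, 1.0, -4.4]
gripper_width: 0.146
```

```bash
python3 - <<'E'
from h import *
go(target(.4,.0645,-.0091)); print(sense()["wrist_torque"])
b=grab_frame("scene");P=pts(b);h=cv2.cvtColor(b["img"],cv2.COLOR_RGB2HSV)
red=((h[...,0]<8)|(h[...,0]>172))&(h[...,1]>120)&(h[...,2]>50)&(abs(P[...,0]-.55)<.04)&(abs(P[...,1]-.14)<.03)
q=P[red]-H; s=q@BX; A=np.polyfit(q[:,2],s,1); print(red.sum(),s.mean(),q[:,2].mean(),s.min(),s.max(),q[:,2].min(),q[:,2].max(),"lean",np.arctan(A[0]))
cv2.imwrite("pics/c7.png",cv2.resize(b["img"][170:250,290:370],(480,480),interpolation=2)[...,::-1])
E
```

```text
t 7.42 tcp [0.564  0.148  0.0999] shift [-0.49  0.01 -0.24] roll -0.003 F [-8.9  1.  -4.4] w 13.6
[0.16077326 1.67438154 0.03052434]
21 0.029708722144787276 0.0668707003148159 0.025971781469773164 0.0326255136597593 0.0586185716900745 0.07121634680185313 lean -0.49065513134595096
```

View pics/c7.png

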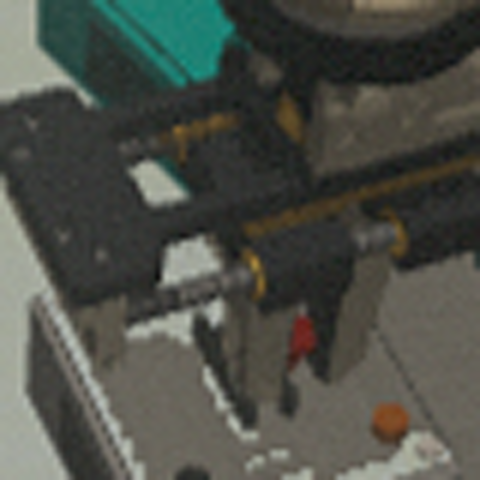

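Force is rising (-8.5 N along box x) and the pads are now 5 mm past the nominal end position, so it is at the stop. Letting go, then lifting clear.

Request:
{"api": "step_arm", "payload": {
  "steps": [
    [5,0,0,0,0],
    [5,0,0,0,0],
    [5,0,0,0,0],
    [5,0,0,0,0],
    [5,0,0,0,0]
  ]
}}

```text
time_s: 8.1
tcp_pos: [0.5641, 0.148, 0.1]
tool_rot: [[0.977, 0.214, 0.0], [0.214, -0.977, 0.0], [0.0, -0.0, -1.0]]
wrist_force: [-0.5, -0.6, -0.7]
gripper_width: 0.535
```

Request:
{"api": "step_arm", "payload": {
  "steps": [
    [5,0,0,-4,0],
    [5,0,0,-8,0],
    [5,-5,0,-12,0],
    [5,-10,0,-14,0],
    [5,-15,0,-14,0]
  ]
}}

```text
time_s: 8.72
tcp_pos: [0.4167, 0.1157, 0.2414]
tool_rot: [[0.977, 0.214, 0.003], [0.214, -0.977, 0.001], [0.003, 0.0, -1.0]]
wrist_force: [-0.8, 0.6, -0.6]
gripper_width: 0.541
```

Request:
{"api": "step_arm", "payload": {
  "steps": [
    [5,-3,8,0,0],
    [5,-6,14,0,0],
    [5,-9,20,0,0],
    [5,-10,26,0,0],
    [5,-10,26,0,0]
  ]
}}

```text
time_s: 9.35
tcp_pos: [0.3741, -0.1623, 0.2414]
tool_rot: [[0.977, 0.212, 0.004], [0.212, -0.977, -0.0], [0.004, 0.001, -1.0]]
wrist_force: [0.7, 0.1, 0.4]
gripper_width: 0.539
```

```bash
python3 - <<'E'
from h import *
go(target(.4,.051))
ims=[]
for n in("scene","top"):
    b=grab_frame(n);P=pts(b);h=cv2.cvtColor(b["img"],cv2.COLOR_RGB2HSV); D=np.linalg.norm(P[...,:2]-H[:2],axis=-1)<.05
    red=((h[...,0]<8)|(h[...,0]>172))&(h[...,1]>120)&(h[...,2]>50)&D
    q=P[red]-H; s=q@BX; print(n,red.sum(),"mean",s.mean(),q[:,2].mean(),"s",s.min(),s.max(),"z",q[:,2].min(),q[:,2].max())
    ims.append(cv2.resize(b["img"][180:270,285:375] if n=="scene" else b["img"][130:210,174:254],(400,400),interpolation=2))
cv2.imwrite("pics/c8.png",np.hstack(ims)[...,::-1])
E
```

```text
t 9.35 tcp [ 0.3741 -0.1623  0.2414] shift [ 24.04 -26.31  15.31] roll -0.005 F [0.7 0.1 0.4] w 50.1
scene 39 mean 0.02507379613847907 0.060319589682110826 s 0.017271414159254764 0.029832160974540813 z 0.048375565289370086 0.06512275417915686
top 65 mean 0.018691463827039567 0.05547273451023679 s 0.010052352562492125 0.02789142946969068 z 0.04092110237334395 0.06525844567560896
```

View pics/c8.png

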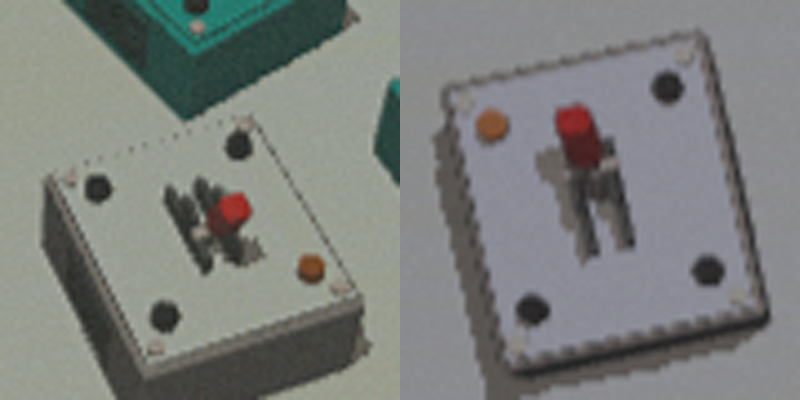

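The cap now leans to +x, and its top is at z 0.117, the same as when it was locked at the start, so it dropped in. The arm is clear.

```bash
python3 -c "
from plant import finish_job
print(finish_job())"
```

```text
the job is handed in; nothing more can be done
None
```

The red toggle on the grey supply is switched on. I gripped it across the hinge direction, pulled it out about 13.5 mm, swung it over to the +x end stop and let go. I then moved the arm clear and handed the job in at about 9.5 s.

**Last checks:**
- **Position:** in both camera views the bat leans to the box's +x side.
- **Locked:** its top is 0.117 m above the counter, the same height as when it was locked at the start, so it has dropped back in.
- **Forces:** the last wrist reading was under 1 N. The highest reading I saw was about 10 N.

**Less certain:**
- **End stop:** I nudged the bat a few millimetres past the nominal end to be sure it was at the stop. The pads slipped on the cap, and the first nudge showed no clear rise in force; the second did.
- **Lean angle mid-flip:** with the fingers hiding most of the cap, my estimate from the depth image was unusable, so I relied on the force and the final pictures.

I did not touch the black-capped toggle or the blue and turquoise boxes, but I took no separate final picture of them.

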